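Raise the embossing press ram and lock it with its pin

ROBOT

A 7-joint arm with a two-finger parallel gripper is mounted at the origin on the work surface. World frame = base frame: x ahead of the robot, y to its left, z up, the work surface at z = 0. Lengths are in m, angles in rad, forces in N, time in s.
With the tool pointing down it reaches from about 0.4 to 0.875 m from the base axis. Payload 19.3 kg.
Tool frame: the origin (TCP) lies at the very end of the fingers, on their centre line; the grasp point (between the pads) lies 19 mm behind it; z points along the fingers, y is the line along which they close (so a half turn about z gives the same grasp; the last joint's range is limited). The gripper opens to 85 mm and grips with 20 to 120 N. Pads are 22 mm wide; open, the fingers measure 114 mm over their backs; the gripper's body (76 mm by 85 mm) begins 54 mm behind the grasp point. The pads swing forward as they close: fully open they stand 13 mm farther back than shut.
Start: joints at [-1.405, 0.521, -0.036, 1.599, 0.021, 1.021, -0.113], TCP at [0.146, 0.608, 0.231] pointing down, gripper open.
Joint ranges: [-2.91, 2.91], [-0.3, 2.13], [-1.5, 1.42], [0.17, 2.43], [-1.26, 4.41], [0.16, 1.93], [-2.52, 2.52]. Speed limits (rad/s): [1.89, 1.89, 2.39, 2.39, 3.01, 3.01, 3.01].

INTERFACE

Orientations are given as [roll, pitch, yaw] about the fixed x, y, z axes, in that order (R = Rz(yaw) Ry(pitch) Rx(roll)).
In Python, from workcell import observe, grab_frame, job_done gives the robot as it stands.
- The arm moves only by the tool move_arm, never from a script. Its argument "plan" is a list that holds one entry, the list of rows, each a list of 7 numbers: the shift along the tool's x, y, z each as a share of 0.02 m, from -1 to 1, then the turn, a rotation vector about the tool's x, y, z each as a share of 6 degrees, from -1 to 1, then the opening, from -1 (shut) to 1 (fully open). A call has exactly 10 rows; each row shifts and turns the commanded pose from where the row before left it, along the tool's axes as they then stand; what a row does not reach is not made up. A row lasts 1/10 s, in which the tool goes at most 50 mm and 8.59 degrees, less where a joint would pass 70% of its speed; a pose out of reach is approached as far as the arm can. A call with a number of a shift or a turn outside -1 to 1 is refused whole. A call with a gripper value outside its range is refused whole. The fingers move at their own pace and stop on an object; "grip_force" is the grip in N (left out, the last holds). Time passes only in rows, so rows that do not move let the fingers close, or fill a call up. It gives the time, the measured TCP pose, the force, the opening and the grip force at its end, in the units of the state.
- observe(): the state, without advancing time (a new reading comes with each control period).
- grab_frame(name): name is "scene" or "top" or "wrist"; returns a dict with "color" (384x512x3 uint8, red, green, blue), "intrinsics" (3x3 intrinsics, pixels), "position" and "orientation" of the camera in the world; the wrist camera has in their place "tool_from_camera" (4x4, takes a point from camera to tool coordinates, whose origin is the TCP and whose axes are the flange's). Camera axes: x right, y down, z forward; pixel columns grow to the right and rows downward; lengths in m; the calibration is good to about 2 mm. A picture is of the moment at which its call begins: read the wrist's pose just before it. There is no depth.
- job_done(): hands the job in; it is judged then, once.
The state is a dict: "clock": time; "qpos": joint angles; "qd": joint speeds; "joint_efforts": joint torques, N m; "position": TCP position; "tool_rot": TCP orientation; "force": force on the tool from outside, world axes, zero at the start; "moment": the same for the moment, N m; "grip_width": finger opening in m; "finger_force": force on a finger pad.
Only numpy, scipy, OpenCV 4.12 (cv2) and the standard library are available. Lean on these libraries where they do the work, as an engineer would, in place of code of your own. Each camera call takes 0.05 s, during which the arm holds its last target. There are 200 camera calls.

TASK

The die in the small embossing press is about to be changed: wind the handwheel until the ram is right up against its stop, then take the lock pin (the one with the flat paddle-shaped head) out of the wooden punch block and push it fully home through both lugs and the ram, from the side away from the wheel. Leave the other tools where they are.

Things in the scene. Friction and masses are not known exactly. Their poses are not given: they have to be found in the camera images.
- press: Black cast bench press, fixed. Origin on the bench under the ram axis; x points from ram to column, y away from the handwheel, z up. Base 250 x 110 x 28 mm (x -60..190, y +-55); head y +-30, top 205 mm high. On it two lugs 12 mm thick, 44 wide in x, top 255 high, outer faces y = +-28. The 30 mm square ram runs between them; raised, its top is 267 mm high, the highest part.
- lug_bore (a point): Centre of the bore mouth on the outer (+y) face of the lug away from the handwheel, 232 mm above the bench; axes as press. The bore is 14 mm wide and runs straight along y through lug (12 mm), gap 1, ram (30), gap 1, lug (12): 56 mm in all. The pin goes in here towards the press's -y.
- ram_bore (a point): Centre of the 14 mm cross bore in the steel ram; it is level with the bores of the lugs when the ram is at its stop.
- ram (a joint): Height of the ram above its lowest position, m. 0.055 is the stop: the die holder at its foot meets the head's underside and the bores line up. The handwheel drives it by rack and pinion, 10 mm per rad. The ram stays where it is left.
- wheel_hub (a point): Centre of the handwheel (rim 158 mm across, upright in the press's x-z plane), 175 mm above the bench at x = 27, y = -68 mm of the press. Clockwise as seen from the wheel's own side (from -y towards +y: the top moves to the press's +x) raises the ram, with about 6 N at the crank grip. Axes turn with the wheel.
- grip_mid (a point): Point on the axis of the crank grip, a round black handle 23 mm thick, 86 mm long, sticking out of the wheel along the press's -y and spinning freely on its stud. It circles the hub at radius 60 mm. The point is 67 mm further to -y than the hub, 60 mm off the wheel's face, 30 mm from the free end. At the ram's stop the grip stands 0.6 rad past the top towards +x.
- block: Punch block of light wood, 200 x 58 x 60 mm, fixed; origin under its centre, long side along x. Three blind upright holes 14 mm wide, 45 deep at x = -65, 0, +65 mm, in which the lock pin and two round punches stand, in any order. The bench between block and press (y about 0.05 to 0.16, x 0.40 to 0.55) is bare.
- lock_pin: Loose steel pin, about 0.15 kg, 108 mm long. Origin at the tip's centre, z along the shank from tip to head. Shank 12 mm thick, 66 long, tip tapered to 6 over 7 mm; flat head 12 thick (x), 26 wide (y), 42 long, end half-round. Starts upright in the block, head up, tip 15 mm above the bench, its y within 0.3 rad of the block's y. On its flat side it lies level and does not roll.
- pin_shoulder (a point): Centre of the pin's shoulder, where the shank meets the head, 66 mm from the tip. With the pin home the shoulder is against the lug and the tip stands 10 mm out of the other lug. Axes as lock_pin.
- punch_a: Round steel punch, 15 mm thick, 122 mm long, standing in the block; origin at its foot. Bystander.
- punch_b: Round dark punch with a 20 mm head, 110 mm long, standing in the block; origin at its foot. Bystander.
- weight: Steel bar 100 x 30 x 25 mm lying on a black board 20 mm thick; origin under its centre. Bystander.
- mallet: Wooden mallet lying on the bench, head 56 mm thick and 110 mm long, handle to -x; origin on the bench under the head. Bystander.
- awl: Awl with a wooden handle 30 mm thick, 160 mm long, lying on the bench; origin on the bench, where blade and handle meet. Bystander.
- dye: Brown jar with black lid, 48 mm across, 75 mm tall; origin under its centre. Bystander.

How it is judged:
By the outcome, as a careful person would: the job done as asked, in the order asked, and still so for the second after the job is handed in, with the robot touching nothing.
It also fails if it takes over 72 s, if anything falls off the work surface, if the arm or the gripper's body presses on something with over 40 N, if the wrist force passes 120 N, or if a joint passes its speed limit or range.

## Working session

There is one attempt and no reset: what is moved stays moved. The work goes in short steps, Python scripts to look and compute and a tool call to move; the robot and the scene stay as the last step left them, time stands still between calls to the robot, and variables do not carry over. Pictures are saved under pics/ and viewed, at most 10 in all, crops included, and the job is handed in when it is done.

Besides the shell and the picture viewer there is one more tool, called after ">>>" by a JSON object that holds its "name" and its "arguments". move_arm: Moves the arm, as the interface text tells. Shift numbers are shares of 0.02 m and turn numbers shares of 6 degrees, none past 1 either way. Its arguments: {"type":"object","properties":{"plan":{"type":"array"},"grip_force":{"type":"number"}},"required":["plan"]}

```bash
ls; mkdir -p pics; python3 - <<'E'
from workcell import observe, grab_frame
import cv2,pickle
print(observe())
for n in ("scene","top"):
    f=grab_frame(n); pickle.dump(f,open(f"{n}.pkl","wb"))
    print(n,f["intrinsics"],f["position"],f["orientation"])
    cv2.imwrite(f"pics/{n}0.png",cv2.resize(f["color"][:,:,::-1],(800,600),interpolation=cv2.INTER_CUBIC))
E
```

```text
pics
{'clock': 0.0, 'qpos': array([-1.40518302,  0.52201146, -0.03631278,  1.60003087,  0.02120645,
        1.02109975, -0.11277777]), 'qd': array([-0.00046755,  0.00051638,  0.00188833, -0.00134796,  0.00056672,
       -0.00172756, -0.00048815]), 'joint_efforts': array([-9.95120390e-04, -9.27110624e+01,  1.97940677e+00, -3.69931626e+01,
        1.77298504e-02,  8.27784272e-03,  4.43123554e-05]), 'position': array([0.14598628, 0.60734882, 0.2307193 ]), 'tool_rot': array([-3.14043241e+00,  9.68292592e-05,  2.90578276e+00]), 'force': array([0.20977195, 0.36412556, 0.77019597]), 'moment': array([ 0.01768488, -0.04341294, -0.04619842]), 'finger_force': 0.0, 'grip_width': 0.08589825468643296}
scene [[457.19948011   0.         263.66773981]
 [  0.         457.19948011 185.57433796]
 [  0.           0.           1.        ]] [1.01668266 0.37758821 1.13966688] [-2.59066641  0.00319878  2.27702505]
top [[377.13420593   0.         255.6147965 ]
 [  0.         377.13420593 187.79418239]
 [  0.           0.           1.        ]] [ 0.426345   -0.04646049  1.21018455] [-2.99295848  0.02715626 -1.55542446]
```

View pics/scene0.png

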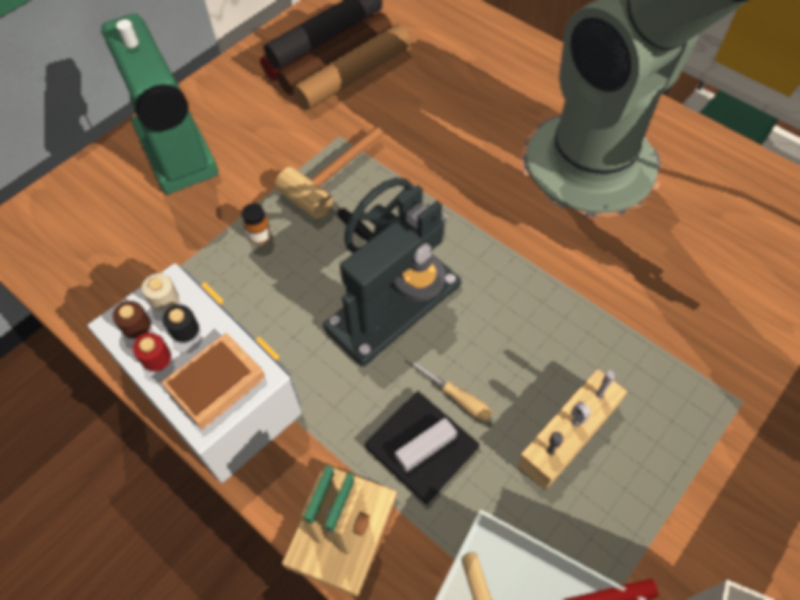

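View pics/top0.png

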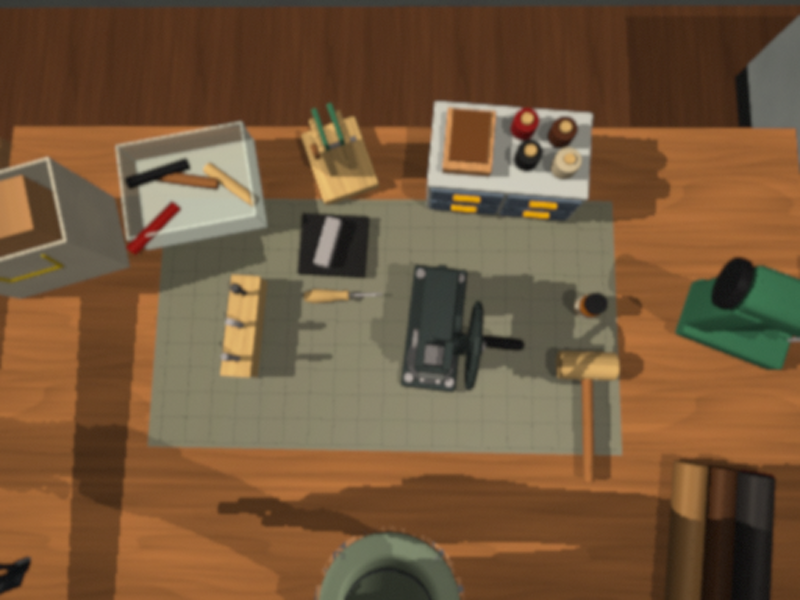

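```bash
python3 - <<'E'
import cv2,pickle,numpy as np
s=pickle.load(open("scene.pkl","rb"))["color"];t=pickle.load(open("top.pkl","rb"))["color"]
def c(im,u,v,w,h,k): return cv2.resize(im[v:v+h,u:u+w,::-1],None,fx=k,fy=k,interpolation=cv2.INTER_CUBIC)
# scene block 325..405 x 230..315 ; top block 135..175 x 170..245
a=c(s,325,230,80,80,5);b=c(t,130,170,80,80,5)
p=c(s,200,105,100,128,4)[:,:400];q=c(t,250,165,100,90,4)
cv2.imwrite("pics/block.png",np.hstack([a,b]))
q=cv2.copyMakeBorder(q,0,512-360,0,0,cv2.BORDER_CONSTANT)
cv2.imwrite("pics/press.png",np.hstack([p,q]))
E
```

```text
(no output)
```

View pics/block.png

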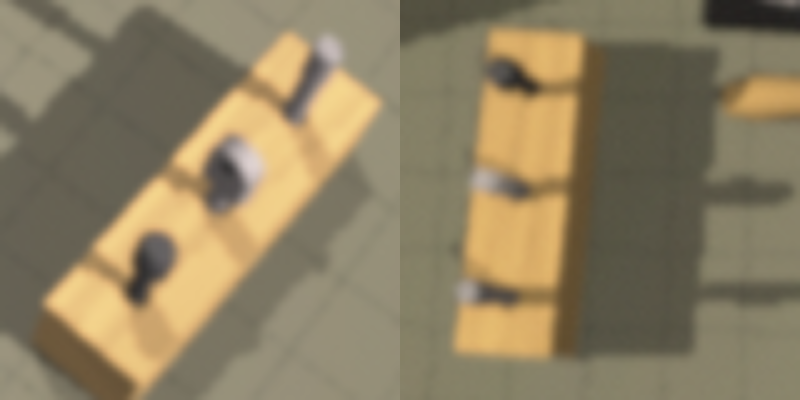

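View pics/press.png

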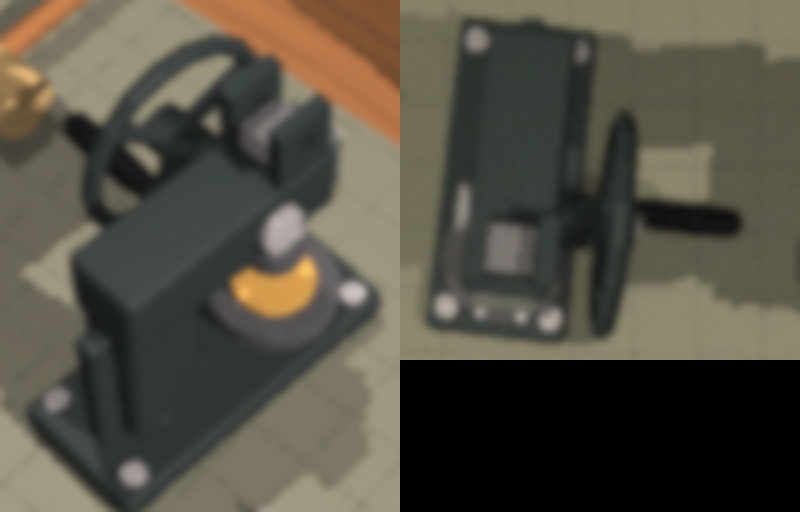

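```bash
cat > h.py <<'E'
import numpy as np,cv2,pickle
from scipy.spatial.transform import Rotation as Ro
from scipy.optimize import least_squares
def cam(n):
    f=pickle.load(open(n+".pkl","rb")); return f["intrinsics"],np.array(f["position"]),Ro.from_euler('xyz',f["orientation"]).as_matrix()
C={n:cam(n) for n in("scene","top")}
def proj(n,P):
    K,p,R=C[n]; q=(np.atleast_2d(P)-p)@R@K.T; return q[:,:2]/q[:,2:]
def pose(v,L):
    c,s=np.cos(v[2]),np.sin(v[2]); L=np.atleast_2d(L)
    return np.c_[v[0]+c*L[:,0]-s*L[:,1],v[1]+s*L[:,0]+c*L[:,1],L[:,2]]
E
python3 - <<'E'
from h import *
# press
T=lambda u,v:(250+(u-400)/4,165+v/4); S=lambda u,v:(200+u/4,105+v/4)
base=[[190,55,28],[190,-55,28],[-60,55,28],[-60,-55,28]]
ob=[("top",base[0],T(460,19)),("top",base[1],T(596,35)),("top",base[2],T(428,324)),("top",base[3],T(566,340)),
 ("scene",base[0],S(130,503)),("scene",base[1],S(28,408)),("scene",base[2],S(379,298))]
def r(v): return np.concatenate([proj(n,pose(v,np.array(L)/1e3))[0]-o for n,L,o in ob])
s=least_squares(r,[.45,-.1,0]); press=s.x; print("press",s.x,s.fun.round(1))
# theta of grip
def g(th,y): return pose(press,[.027+.06*np.sin(th),y,.175+.06*np.cos(th)])
og=[("top",T(742,223),-.165),("scene",S(72,124),-.165)]
def rg(t): return np.concatenate([proj(n,g(t[0],y))[0]-o for n,o,y in og])
for t0 in(-4.5,-3,-1.5,0):
    s=least_squares(rg,[t0]); print("theta",s.x,s.fun.round(1),g(s.x[0],-.135))
# ram top height
def rr(h): return np.r_[proj("top",pose(press,[0,0,h[0]]))[0]-T(510,247),proj("scene",pose(press,[0,0,h[0]]))[0]-S(272,128)]
s=least_squares(rr,[.23]);print("ramtop",s.x,s.fun.round(1))
T=lambda u,v:(130+(u-400)/5,170+v/5); S=lambda u,v:(325+u/5,230+v/5)
bl=[[100,29,60],[100,-29,60],[-100,29,60],[-100,-29,60]]
ob=[("top",bl[0],T(490,30)),("top",bl[1],T(585,34)),("top",bl[2],T(455,351)),("top",bl[3],T(556,356)),
("scene",bl[2],S(293,29)),("scene",bl[3],S(42,303)),("scene",bl[0],S(381,100)),("scene",bl[1],S(138,388))]
# scene assignment by proximity
import itertools
best=None
for p in itertools.permutations(range(4)):
    o2=ob[:4]+[("scene",bl[p[i]],ob[4+i][2]) for i in range(4)]
    def rb(v): return np.concatenate([proj(n,pose(v,np.array(L)/1e3))[0]-o for n,L,o in o2])
    s=least_squares(rb,[.45,.2,0])
    if best is None or s.cost<best.cost: best=s
print("block",best.x,best.fun.round(1))
for z in(.081,.123):print([ (n,proj(n,pose(best.x,[0,0,z]))) for n in C])
E
```

```text
press [ 0.47140317 -0.07577769 -0.09436739] [-0.5 -1.3 -0.1 -1.8 -1.1  1.2 -0.2  1.2 -0.7  1.1 -1.7 -0.9  1.4 -2.4]
theta [-3.37196324] [-0.7 -0.  -1.1 -1.9] [[ 0.49920168 -0.21401211  0.11658509]]
theta [-3.37196322] [-0.7 -0.  -1.1 -1.9] [[ 0.49920168 -0.21401211  0.11658509]]
theta [-3.37196322] [-0.7 -0.  -1.1 -1.9] [[ 0.49920168 -0.21401211  0.11658509]]
theta [2.91122209] [-0.7 -0.  -1.1 -1.9] [[ 0.49920168 -0.21401211  0.11658509]]
ramtop [0.21996131] [-0.1  0.2  0.4 -0. ]
block [ 0.53234363  0.30143616 -0.0513751 ] [-0.3 -0.7 -0.9 -0.3 -0.4 -0.4 -1.8 -0.1 -1.4 -0.2  0.3 -0.6 -0.4 -0.2
  0.1 -1.3]
[('scene', array([[369.70029335, 266.26228865]])), ('top', array([[151.45432907, 207.09241482]]))]
[('scene', array([[373.14305452, 259.65484365]])), ('top', array([[147.13390008, 205.68998528]]))]
```

```bash
cat >> h.py <<'E'
def rows(p0,e0,p1,e1,n,g,per=10):
    """rows from pose 0 to pose 1 (n rows), rounded; prints and returns reached pose"""
    p=np.array(p0,float);R=Ro.from_euler('xyz',e0);Q=Ro.from_euler('xyz',e1);p1=np.array(p1)
    d=(Q*R.inv()).as_rotvec();out=[];ps=p.copy();R0=R
    for i in range(1,n+1):
        t=ps+(p1-ps)*i/n;Rt=Ro.from_rotvec(d*i/n)*R0
        a=np.round(R.inv().apply(t-p)/.02,2);b=np.round((R.inv()*Rt).as_rotvec()/np.radians(6),2)
        p=p+R.apply(a*.02);R=R*Ro.from_rotvec(b*np.radians(6));out.append([*(a+0).tolist(),*(b+0).tolist(),g])
    m=max(max(map(abs,r[:6])) for r in out)
    print("max",m)
    for i in range(0,len(out),10):print(str(out[i:i+10]).replace(" ",""))
    return p,R.as_euler('xyz')
E
python3 - <<'E'
from h import *
from workcell import observe,grab_frame
s=observe();f=grab_frame("wrist");print(f["tool_from_camera"],f["intrinsics"])
rows(s["position"],s["tool_rot"],[.46,.28,.36],[np.pi,0,1.5],30,0)
E
```

```text
[[-8.94148971e-04 -9.52016384e-01 -3.06045758e-01  7.83533481e-02]
 [ 9.99999479e-01 -1.00186359e-03  1.94879514e-04  4.41766198e-04]
 [-4.92144592e-04 -3.06045424e-01  9.52016783e-01 -1.41643216e-01]
 [ 0.00000000e+00  0.00000000e+00  0.00000000e+00  1.00000000e+00]] [[296.63716672   0.         249.87422807]
 [  0.         296.63716672 191.23707668]
 [  0.           0.           1.        ]]
max 0.76
[[-0.64,-0.41,-0.21,0.0,0.0,0.45,0],[-0.65,-0.38,-0.22,0.0,0.0,0.44,0],[-0.67,-0.34,-0.21,0.0,0.0,0.45,0],[-0.69,-0.32,-0.22,0.0,0.0,0.45,0],[-0.7,-0.28,-0.21,0.0,0.0,0.45,0],[-0.72,-0.25,-0.22,0.0,0.0,0.44,0],[-0.72,-0.22,-0.21,0.0,0.0,0.45,0],[-0.73,-0.18,-0.22,0.0,0.0,0.45,0],[-0.75,-0.15,-0.21,0.0,0.0,0.45,0],[-0.74,-0.11,-0.22,0.0,0.0,0.44,0]]
[[-0.76,-0.08,-0.21,0.0,0.0,0.45,0],[-0.75,-0.04,-0.22,0.0,0.0,0.45,0],[-0.76,0.0,-0.21,0.0,0.0,0.45,0],[-0.75,0.02,-0.22,0.0,0.0,0.44,0],[-0.76,0.07,-0.21,0.0,0.0,0.45,0],[-0.75,0.1,-0.22,0.0,0.0,0.45,0],[-0.74,0.13,-0.21,0.0,0.01,0.45,0],[-0.74,0.17,-0.22,0.0,0.0,0.44,0],[-0.72,0.21,-0.21,0.0,0.0,0.45,0],[-0.72,0.23,-0.22,0.0,0.0,0.45,0]]
[[-0.71,0.27,-0.22,0.0,0.0,0.45,0],[-0.69,0.31,-0.21,0.0,0.0,0.44,0],[-0.68,0.33,-0.22,0.0,0.0,0.45,0],[-0.66,0.37,-0.21,-0.01,0.0,0.45,0],[-0.64,0.4,-0.22,0.0,0.0,0.45,0],[-0.63,0.43,-0.21,0.0,0.0,0.44,0],[-0.6,0.45,-0.22,0.0,0.0,0.45,0],[-0.58,0.49,-0.21,0.0,0.0,0.45,0],[-0.56,0.51,-0.22,0.0,0.0,0.45,0],[-0.53,0.53,-0.21,0.0,0.0,0.44,0]]
```

>>> {"name": "move_arm", "arguments": {"plan": [[[-0.64,-0.41,-0.21,0,0,0.45,0],[-0.65,-0.38,-0.22,0,0,0.44,0],[-0.67,-0.34,-0.21,0,0,0.45,0],[-0.69,-0.32,-0.22,0,0,0.45,0],[-0.7,-0.28,-0.21,0,0,0.45,0],[-0.72,-0.25,-0.22,0,0,0.44,0],[-0.72,-0.22,-0.21,0,0,0.45,0],[-0.73,-0.18,-0.22,0,0,0.45,0],[-0.75,-0.15,-0.21,0,0,0.45,0],[-0.74,-0.11,-0.22,0,0,0.44,0]]]}}

```text
clock: 1.15
position: [0.2515, 0.4976, 0.2746]
tool_rot: [-3.142, 0.0, 2.434]
force: [0.3, 0.5, 0.7]
grip_width: 0.043
finger_force: 0.0
```

>>> {"name": "move_arm", "arguments": {"plan": [[[-0.76,-0.08,-0.21,0,0,0.45,0],[-0.75,-0.04,-0.22,0,0,0.45,0],[-0.76,0,-0.21,0,0,0.45,0],[-0.75,0.02,-0.22,0,0,0.44,0],[-0.76,0.07,-0.21,0,0,0.45,0],[-0.75,0.1,-0.22,0,0,0.45,0],[-0.74,0.13,-0.21,0,0.01,0.45,0],[-0.74,0.17,-0.22,0,0,0.44,0],[-0.72,0.21,-0.21,0,0,0.45,0],[-0.72,0.23,-0.22,0,0,0.45,0]]]}}

```text
clock: 2.15
position: [0.3561, 0.3884, 0.3176]
tool_rot: [-3.141, -0.001, 1.965]
force: [-0.1, 0.7, -0.6]
grip_width: 0.0425
finger_force: 0.0
```

>>> {"name": "move_arm", "arguments": {"plan": [[[-0.71,0.27,-0.22,0,0,0.45,0],[-0.69,0.31,-0.21,0,0,0.44,0],[-0.68,0.33,-0.22,0,0,0.45,0],[-0.66,0.37,-0.21,-0.01,0,0.45,0],[-0.64,0.4,-0.22,0,0,0.45,0],[-0.63,0.43,-0.21,0,0,0.44,0],[-0.6,0.45,-0.22,0,0,0.45,0],[-0.58,0.49,-0.21,0,0,0.45,0],[-0.56,0.51,-0.22,0,0,0.45,0],[-0.53,0.53,-0.21,0,0,0.44,0]]]}}

```text
clock: 3.15
position: [0.4608, 0.2792, 0.3605]
tool_rot: [3.141, -0.001, 1.497]
force: [0.4, 0.5, -0.2]
grip_width: 0.0428
finger_force: 0.0
```

```bash
cat >> h.py <<'E'
def shot(name):
    from workcell import observe,grab_frame
    s=observe();f=grab_frame("wrist");M=np.array(f["tool_from_camera"]);R=Ro.from_euler('xyz',s["tool_rot"]).as_matrix()
    d=dict(K=f["intrinsics"],p=s["position"]+R@M[:3,3],R=R@M[:3,:3],color=f["color"]);pickle.dump(d,open(name+".pkl","wb"))
    cv2.imwrite(f"pics/{name}.png",cv2.resize(f["color"][:,:,::-1],(800,600),interpolation=cv2.INTER_CUBIC));return s
def loadw(name):
    d=pickle.load(open(name+".pkl","rb"));C[name]=(d["K"],d["p"],d["R"])
press=np.array([.4714,-.0758,-.0944]);block=np.array([.5323,.3014,-.0514])
E
python3 - <<'E'
from h import *
s=shot("w1");print(s)
rows(s["position"],s["tool_rot"],[.48,-.10,.38],[np.pi,0,1.476],20,0)
E
```

```text
{'clock': 3.15, 'qpos': array([-0.97811521,  0.28155896,  0.41922172,  1.66680891, -0.12151772,
        1.21786009, -0.60581844]), 'qd': array([ 0.17533291,  0.0417447 ,  0.15797493, -0.1380234 , -0.05439926,
        0.11350793, -0.12823297]), 'joint_efforts': array([ -2.25231729, -66.4556551 ,   5.3296794 , -39.42679882,
         0.21533918,  -0.34889077,   0.40506005]), 'position': array([0.46082845, 0.27921859, 0.36051499]), 'tool_rot': array([ 3.14116455e+00, -1.14074140e-03,  1.49653844e+00]), 'force': array([ 0.41539923,  0.53639524, -0.22165839]), 'moment': array([-0.02114235,  0.01437442, -0.04932925]), 'finger_force': 0.0, 'grip_width': 0.04275888002268675}
max 0.95
[[-0.94,0.12,-0.05,0.0,0.0,0.01,0],[-0.94,0.12,-0.05,0.0,0.0,0.01,0],[-0.95,0.12,-0.05,0.0,0.0,0.01,0],[-0.94,0.12,-0.05,0.0,0.0,0.01,0],[-0.94,0.12,-0.05,0.0,0.0,0.01,0],[-0.94,0.12,-0.05,0.0,0.0,0.01,0],[-0.94,0.13,-0.05,0.0,0.0,0.01,0],[-0.94,0.12,-0.05,0.0,0.0,0.01,0],[-0.94,0.13,-0.05,0.0,0.0,0.01,0],[-0.94,0.13,-0.05,0.0,-0.01,0.01,0]]
[[-0.94,0.12,-0.05,0.0,0.0,0.01,0],[-0.94,0.13,-0.04,0.0,0.0,0.01,0],[-0.94,0.13,-0.05,0.0,0.0,0.01,0],[-0.94,0.13,-0.05,0.0,0.0,0.01,0],[-0.94,0.14,-0.05,0.0,0.0,0.01,0],[-0.94,0.13,-0.05,0.0,0.0,0.01,0],[-0.94,0.13,-0.05,0.0,0.0,0.01,0],[-0.94,0.14,-0.05,0.0,0.0,0.01,0],[-0.94,0.13,-0.05,0.0,0.0,0.01,0],[-0.94,0.14,-0.04,0.0,0.0,0.01,0]]
```

View pics/w1.png

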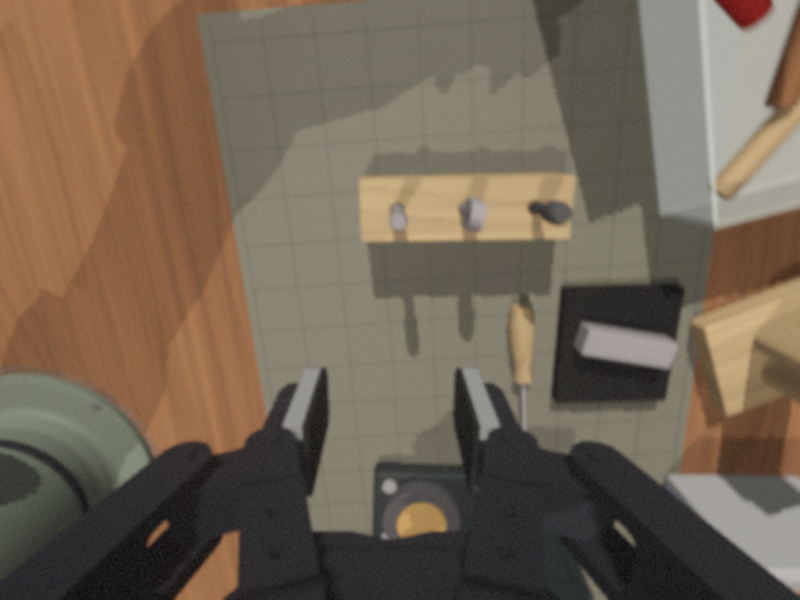

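>>> {"name": "move_arm", "arguments": {"plan": [[[-0.94,0.12,-0.05,0,0,0.01,0],[-0.94,0.12,-0.05,0,0,0.01,0],[-0.95,0.12,-0.05,0,0,0.01,0],[-0.94,0.12,-0.05,0,0,0.01,0],[-0.94,0.12,-0.05,0,0,0.01,0],[-0.94,0.12,-0.05,0,0,0.01,0],[-0.94,0.13,-0.05,0,0,0.01,0],[-0.94,0.12,-0.05,0,0,0.01,0],[-0.94,0.13,-0.05,0,0,0.01,0],[-0.94,0.13,-0.05,0,0,0.01,0]]]}}

```text
clock: 4.2
position: [0.4701, 0.0888, 0.3701]
tool_rot: [3.141, -0.002, 1.49]
force: [0.2, 0.2, 0.8]
grip_width: 0.0427
finger_force: 0.0
```

>>> {"name": "move_arm", "arguments": {"plan": [[[-0.94,0.12,-0.05,0,0,0.01,0],[-0.94,0.13,-0.04,0,0,0.01,0],[-0.94,0.13,-0.05,0,0,0.01,0],[-0.94,0.13,-0.05,0,0,0.01,0],[-0.94,0.14,-0.05,0,0,0.01,0],[-0.94,0.13,-0.05,0,0,0.01,0],[-0.94,0.13,-0.05,0,0,0.01,0],[-0.94,0.14,-0.05,0,0,0.01,0],[-0.94,0.13,-0.05,0,0,0.01,0],[-0.94,0.14,-0.04,0,0,0.01,0]]]}}

```text
clock: 5.2
position: [0.4799, -0.1006, 0.3795]
tool_rot: [3.141, -0.002, 1.479]
force: [0.7, 0.5, -0.0]
grip_width: 0.0426
finger_force: 0.0
```

```bash
python3 - <<'E'
from h import *
s=shot("w2");print(s["position"],s["tool_rot"],s["qpos"])
loadw("w1")
o=np.array([(575,174),(572,240),(358,177),(360,243)])*.64
# include the arm still moving ~ lag; solve block from w1
L=np.array([[100,29,60],[100,-29,60],[-100,29,60],[-100,-29,60]])/1e3
r=least_squares(lambda v:(proj("w1",pose(v,L))-o).ravel(),block);print(r.x,r.fun.round(1))
a=[proj("w1",pose(r.x,[0,0,z]))[0]/.64 for z in(.081,.123)];print(a)
E
```

```text
[ 0.47990442 -0.1005802   0.37953997] [ 3.14098661e+00 -1.65977460e-03  1.47919686e+00] [-0.46332279  0.19074439  0.66004658  1.75440423 -0.12512805  1.23780501
  0.13731906]
[ 0.53425794  0.30005011 -0.05894765] [ 0.3  0.9 -1.8 -1.4  0.7  1.3  0.8 -1.2]
[array([469.7583025 , 211.76927931]), array([478.21096386, 218.24088604])]
```

View pics/w2.png

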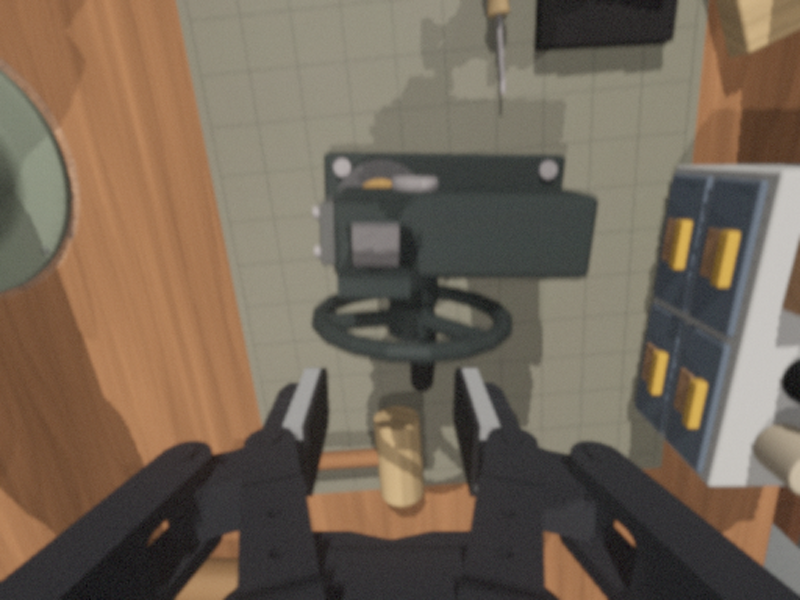

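```bash
python3 - <<'E'
from h import *
loadw("w2")
T=lambda u,v:(250+(u-400)/4,165+v/4); S=lambda u,v:(200+u/4,105+v/4);W=lambda u,v:(u*.64,v*.64)
base=[[190,55,28],[190,-55,28],[-60,55,28],[-60,-55,28]]
ob=[("top",base[0],T(460,19)),("top",base[1],T(596,35)),("top",base[2],T(428,324)),("top",base[3],T(566,340)),
 ("scene",base[0],S(130,503)),("scene",base[1],S(28,408)),("scene",base[2],S(379,298)),
 ("w2",base[0],W(564,156)),("w2",base[2],W(326,153)),("w2",[-52,-68,175],W(313,322)),("w2",[106,-68,175],W(511,322))]
rt=[("w2",W(376,244)),("top",T(510,247)),("scene",S(272,128))]
gr=[("top",T(742,223)),("scene",S(72,124)),("w2",W(423,386))]
def r(v):
    h,th=v[3],v[4];G=[.027+.06*np.sin(th),-.165,.175+.06*np.cos(th)]
    return np.concatenate([proj(n,pose(v,np.array(L)/1e3))[0]-o for n,L,o in ob]+[proj(n,pose(v,[0,0,h]))[0]-o for n,o in rt]+[proj(n,pose(v,G))[0]-o for n,o in gr])
s=least_squares(r,[.47,-.07,-.09,.22,-3.4],loss='soft_l1');print(s.x,"\n",r(s.x).round(1))
v=s.x
for y in(-.135,-.165):print(pose(v,[.027+.06*np.sin(v[4]),y,.175+.06*np.cos(v[4])]))
print("w2 only",least_squares(lambda t:proj("w2",pose(v,[.027+.06*np.sin(t[0]),-.165,.175+.06*np.cos(t[0])]))[0]-gr[2][1],[-3.5]))
E
```

```text
[ 0.47227764 -0.07867153 -0.0929542   0.22006405 -3.37496354] 
 [ 0.3 -1.6  0.7 -2.1 -0.1  1.   0.8  0.9 -1.6  0.7 -2.6 -1.2  0.5 -2.7
  2.3 -1.5 -2.8  0.3 -0.3 -3.3  0.3 -3.3 -0.3 -0.8  1.  -0.1 -0.7 -0.4
  0.3 -0.4 -2.1 -2.1 -0.6  2.4]
[[ 0.50044592 -0.2168828   0.11662646]]
[[ 0.49766131 -0.24675329  0.11662646]]
w2 only      message: `ftol` termination condition is satisfied.
     success: True
      status: 2
         fun: [-2.952e-01  2.483e+00]
           x: [-3.383e+00]
        cost: 3.1253919028839428
         jac: [[-3.877e+01]
               [-4.611e+00]]
        grad: [-2.160e-04]
  optimality: 0.00021603092621376823
 active_mask: [ 0.000e+00]
        nfev: 5
        njev: 5
```

```bash
cat >> h.py <<'E'
press=np.array([.4723,-.0787,-.093]);block=np.array([.5338,.3005,-.056])
def ori(a,yaw):
    "tool closing along x of a frame turned by yaw; points (sin a)*y' - (cos a)*z; camera on +y' side"
    R=Ro.from_rotvec(a*np.array([np.cos(yaw),np.sin(yaw),0]))*Ro.from_euler('xyz',[np.pi,0,yaw+np.pi/2])
    return R.as_euler('xyz'),R.as_matrix()[:,2]
E
python3 - <<'E'
from h import *
from workcell import observe
s=observe();e,d=ori(.5,-.093);print(d)
G=pose(press,[.027+.06*np.sin(-3.378),-.138,.175+.06*np.cos(-3.378)])[0];print(G)
p,e1=rows(s["position"],[np.pi,0,1.478],G-.121*d,e,14,.3)
p,e1=rows(p,e1,G+.019*d,e,10,.3);print(p)
E
```

```text
[ 0.04452233  0.47735376 -0.87758256]
[ 0.50035977 -0.21991605  0.11666886]
max 0.8
[[-0.61,0.11,0.56,0.0,0.34,0.0,0.3],[-0.64,0.11,0.54,0.0,0.34,0.0,0.3],[-0.65,0.12,0.51,0.0,0.34,0.0,0.3],[-0.67,0.11,0.5,0.0,0.34,0.0,0.3],[-0.69,0.11,0.46,0.0,0.35,0.0,0.3],[-0.7,0.11,0.45,0.0,0.34,0.0,0.3],[-0.72,0.11,0.41,0.0,0.34,0.0,0.3],[-0.74,0.12,0.39,0.0,0.34,0.0,0.3],[-0.74,0.11,0.37,0.0,0.34,0.0,0.3],[-0.76,0.11,0.33,0.0,0.34,0.0,0.3]]
[[-0.78,0.11,0.31,0.0,0.34,0.0,0.3],[-0.78,0.11,0.29,0.0,0.34,0.0,0.3],[-0.79,0.11,0.25,0.0,0.34,0.0,0.3],[-0.8,0.12,0.23,0.0,0.34,0.0,0.3]]
max 0.7
[[0.0,0.0,0.7,0.0,0.0,0.0,0.3],[0.0,0.0,0.7,0.0,0.0,0.0,0.3],[0.0,0.0,0.7,0.0,0.0,0.0,0.3],[0.0,0.0,0.7,0.0,0.0,0.0,0.3],[0.0,0.0,0.7,0.0,0.0,0.0,0.3],[0.0,0.0,0.7,0.0,0.0,0.0,0.3],[0.0,0.0,0.7,0.0,0.0,0.0,0.3],[0.0,0.0,0.7,0.0,0.0,0.0,0.3],[0.0,0.0,0.7,0.0,0.0,0.0,0.3],[0.0,0.0,0.7,0.0,0.0,0.0,0.3]]
[ 0.5012525  -0.21088713  0.09993551]
```

>>> {"name": "move_arm", "arguments": {"plan": [[[-0.61,0.11,0.56,0,0.34,0,0.3],[-0.64,0.11,0.54,0,0.34,0,0.3],[-0.65,0.12,0.51,0,0.34,0,0.3],[-0.67,0.11,0.5,0,0.34,0,0.3],[-0.69,0.11,0.46,0,0.35,0,0.3],[-0.7,0.11,0.45,0,0.34,0,0.3],[-0.72,0.11,0.41,0,0.34,0,0.3],[-0.74,0.12,0.39,0,0.34,0,0.3],[-0.74,0.11,0.37,0,0.34,0,0.3],[-0.76,0.11,0.33,0,0.34,0,0.3]]]}}

```text
clock: 6.25
position: [0.4911, -0.2242, 0.267]
tool_rot: [3.14, -0.36, 1.48]
force: [0.2, 0.5, 0.3]
grip_width: 0.0557
finger_force: 0.0
```

>>> {"name": "move_arm", "arguments": {"plan": [[[-0.78,0.11,0.31,0,0.34,0,0.3],[-0.78,0.11,0.29,0,0.34,0,0.3],[-0.79,0.11,0.25,0,0.34,0,0.3],[-0.8,0.12,0.23,0,0.34,0,0.3],[0,0,0,0,0,0,0.3],[0,0,0,0,0,0,0.3],[0,0,0,0,0,0,0.3],[0,0,0,0,0,0,0.3],[0,0,0,0,0,0,0.3],[0,0,0,0,0,0,0.3]]]}}

```text
clock: 7.25
position: [0.4964, -0.2726, 0.2226]
tool_rot: [3.141, -0.5, 1.481]
force: [-0.5, -0.1, 0.3]
grip_width: 0.0554
finger_force: 0.0
```

```bash
python3 - <<'E'
from h import *
s=shot("w3");print(s["position"],s["tool_rot"],s["qpos"],ori(.5,-.093)[0])
E
```

```text
[ 0.49644496 -0.27260187  0.22256517] [ 3.14053602 -0.50043744  1.48060371] [ 0.30765433  0.66616179  0.52058463  1.60888049 -0.70602345  1.37364618
  0.99362245] [ 3.14159265 -0.5         1.47779633]
```

View pics/w3.png

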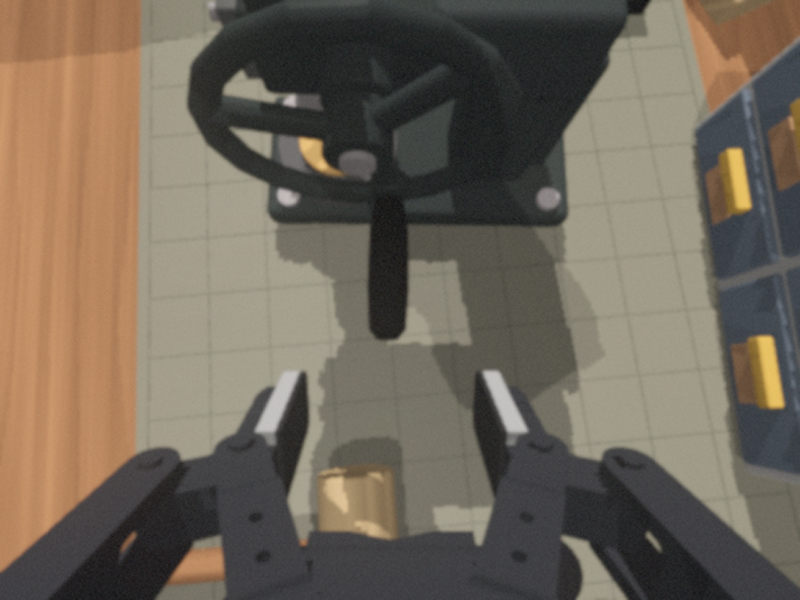

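```bash
python3 - <<'E'
from h import *
loadw("w3")
for th in(-3.378,):
  for y in(-.079,-.135,-.165):
    for dz in(-.0115,0,.0115):print(y,dz,proj("w3",pose(press,[.027+.06*np.sin(th),y,.175+.06*np.cos(th)+dz]))/.64)
print(proj("w3",pose(press,[[-.06,-.055,.028],[.19,-.055,.028],[.027,-.068,.254],[-.052,-.068,.175],[.106,-.068,.175]]))/.64)
E
```

```text
-0.079 -0.0115 [[388.72542677 210.34061957]]
-0.079 0 [[388.6811794  203.27148709]]
-0.079 0.0115 [[388.63326484 195.61647121]]
-0.135 -0.0115 [[388.53381899 296.63420733]]
-0.135 0 [[388.47993841 292.85794983]]
-0.135 0.0115 [[388.42141184 288.75607528]]
-0.165 -0.0115 [[388.42518976 345.55709293]]
-0.165 0 [[388.36558259 343.76573639]]
-0.165 0.0115 [[388.30072194 341.81649873]]
[[264.21676728 217.95036071]
 [572.83708106 218.50124662]
 [344.58918688   6.39155533]
 [199.69947824 135.5840525 ]
 [520.08392944 136.21072281]]
```

>>> {"name": "move_arm", "arguments": {"plan": [[[0,0,0.7,0,0,0,0.3],[0,0,0.7,0,0,0,0.3],[0,0,0.7,0,0,0,0.3],[0,0,0.7,0,0,0,0.3],[0,0,0.7,0,0,0,0.3],[0,0,0.7,0,0,0,0.3],[0,0,0.7,0,0,0,0.3],[0,0,0.7,0,0,0,0.3],[0,0,0.7,0,0,0,0.3],[0,0,0.7,0,0,0,0.3]]], "grip_force": 30}}

```text
clock: 8.3
position: [0.5025, -0.2055, 0.0984]
tool_rot: [3.141, -0.501, 1.48]
force: [0.6, -1.0, 0.2]
grip_width: 0.0557
finger_force: 0.0
```

>>> {"name": "move_arm", "arguments": {"plan": [[[0,0,0,0,0,0,0],[0,0,0,0,0,0,-0.3],[0,0,0,0,0,0,-0.5],[0,0,0,0,0,0,-1],[0,0,0,0,0,0,-1],[0,0,0,0,0,0,-1],[0,0,0,0,0,0,-1],[0,0,0,0,0,0,-1],[0,0,0,0,0,0,-1],[0,0,0,0,0,0,-1]]], "grip_force": 30}}

```text
clock: 9.3
position: [0.5026, -0.2065, 0.0997]
tool_rot: [3.14, -0.5, 1.48]
force: [-0.4, -4.0, 6.1]
grip_width: 0.0222
finger_force: 29.9
```

```bash
cat >> h.py <<'E'
def crank(th0,th1,n,g=-1,yaw=-.093,a=.5,r=.06):
    "tool shifts along the circle; tool keeps its orientation"
    e,_=ori(a,yaw);R=Ro.from_euler('xyz',e);t=np.linspace(th0,th1,n+1)
    P=np.c_[r*np.sin(t)*np.cos(yaw),r*np.sin(t)*np.sin(yaw),r*np.cos(t)];P-=P[0]
    acc=np.zeros(3);out=[]
    for i in range(1,n+1):
        q=np.round((R.inv().apply(P[i])-acc)/.02,2);acc=acc+q*.02;out.append([*(q+0).tolist(),0,0,0,g])
    for i in range(0,n,10):print(str(out[i:i+10]).replace(" ",""))
E
python3 - <<'E'
from h import *
from workcell import observe
s=observe();print(s["position"],s["tool_rot"],s["force"],s["grip_width"])
crank(-3.378,-3.378+4.0,40)
E
```

```text
[ 0.50263661 -0.20653219  0.09969964] [ 3.14032865 -0.50002504  1.47961038] [-0.37310684 -3.99099267  6.09112752] 0.022153276543497268
[[-0.03,-0.29,0.05,0,0,0,-1],[-0.01,-0.3,0.02,0,0,0,-1],[0.0,-0.3,0.0,0,0,0,-1],[0.02,-0.3,-0.03,0,0,0,-1],[0.03,-0.29,-0.06,0,0,0,-1],[0.04,-0.29,-0.08,0,0,0,-1],[0.06,-0.27,-0.1,0,0,0,-1],[0.07,-0.27,-0.13,0,0,0,-1],[0.09,-0.24,-0.16,0,0,0,-1],[0.09,-0.23,-0.17,0,0,0,-1]]
[[0.1,-0.2,-0.19,0,0,0,-1],[0.12,-0.19,-0.21,0,0,0,-1],[0.12,-0.15,-0.22,0,0,0,-1],[0.13,-0.14,-0.24,0,0,0,-1],[0.13,-0.1,-0.24,0,0,0,-1],[0.14,-0.08,-0.26,0,0,0,-1],[0.14,-0.05,-0.26,0,0,0,-1],[0.15,-0.01,-0.26,0,0,0,-1],[0.14,0.01,-0.26,0,0,0,-1],[0.14,0.04,-0.26,0,0,0,-1]]
[[0.14,0.08,-0.26,0,0,0,-1],[0.14,0.1,-0.25,0,0,0,-1],[0.13,0.12,-0.24,0,0,0,-1],[0.12,0.16,-0.22,0,0,0,-1],[0.12,0.18,-0.21,0,0,0,-1],[0.1,0.2,-0.19,0,0,0,-1],[0.1,0.23,-0.18,0,0,0,-1],[0.08,0.24,-0.15,0,0,0,-1],[0.08,0.26,-0.14,0,0,0,-1],[0.06,0.27,-0.11,0,0,0,-1]]
[[0.04,0.28,-0.08,0,0,0,-1],[0.03,0.3,-0.06,0,0,0,-1],[0.02,0.29,-0.03,0,0,0,-1],[0.01,0.3,-0.01,0,0,0,-1],[-0.01,0.3,0.02,0,0,0,-1],[-0.03,0.3,0.04,0,0,0,-1],[-0.04,0.29,0.07,0,0,0,-1],[-0.05,0.28,0.1,0,0,0,-1],[-0.06,0.26,0.12,0,0,0,-1],[-0.08,0.26,0.14,0,0,0,-1]]
```

>>> {"name": "move_arm", "arguments": {"plan": [[[-0.03,-0.29,0.05,0,0,0,-1],[-0.01,-0.3,0.02,0,0,0,-1],[0,-0.3,0,0,0,0,-1],[0.02,-0.3,-0.03,0,0,0,-1],[0.03,-0.29,-0.06,0,0,0,-1],[0.04,-0.29,-0.08,0,0,0,-1],[0.06,-0.27,-0.1,0,0,0,-1],[0.07,-0.27,-0.13,0,0,0,-1],[0.09,-0.24,-0.16,0,0,0,-1],[0.09,-0.23,-0.17,0,0,0,-1]]]}}

```text
clock: 10.3
position: [0.4451, -0.2006, 0.1141]
tool_rot: [-3.139, -0.501, 1.479]
force: [-10.1, -0.9, -18.3]
grip_width: 0.0223
finger_force: 30.4
```

>>> {"name": "move_arm", "arguments": {"plan": [[[0.07,-0.27,-0.13,0,0,0,-1],[0.12,-0.19,-0.21,0,0,0,-1],[0.12,-0.15,-0.22,0,0,0,-1],[0.13,-0.14,-0.24,0,0,0,-1],[0.13,-0.1,-0.24,0,0,0,-1],[0.14,-0.08,-0.26,0,0,0,-1],[0.14,-0.05,-0.26,0,0,0,-1],[0.15,-0.01,-0.26,0,0,0,-1],[0.14,0.01,-0.26,0,0,0,-1],[0.14,0.04,-0.26,0,0,0,-1]]]}}

```text
clock: 11.3
position: [0.4272, -0.1987, 0.1685]
tool_rot: [-3.14, -0.502, 1.479]
force: [-9.4, 2.5, -5.5]
grip_width: 0.0221
finger_force: 31.5
```

>>> {"name": "move_arm", "arguments": {"plan": [[[0.14,0.04,-0.26,0,0,0,-1],[0.14,0.1,-0.25,0,0,0,-1],[0.13,0.12,-0.24,0,0,0,-1],[0.12,0.16,-0.22,0,0,0,-1],[0.12,0.18,-0.21,0,0,0,-1],[0.1,0.2,-0.19,0,0,0,-1],[0.1,0.23,-0.18,0,0,0,-1],[0.08,0.24,-0.15,0,0,0,-1],[0.08,0.26,-0.14,0,0,0,-1],[0.06,0.27,-0.11,0,0,0,-1]]]}}

```text
clock: 12.3
position: [0.4639, -0.2025, 0.2133]
tool_rot: [3.141, -0.501, 1.48]
force: [-5.6, -1.0, -3.7]
grip_width: 0.0223
finger_force: 31.7
```

>>> {"name": "move_arm", "arguments": {"plan": [[[0.04,0.28,-0.08,0,0,0,-1],[0.03,0.3,-0.06,0,0,0,-1],[0.02,0.29,-0.03,0,0,0,-1],[0.01,0.3,-0.01,0,0,0,-1],[-0.01,0.3,0.02,0,0,0,-1],[-0.03,0.3,0.04,0,0,0,-1],[-0.04,0.29,0.07,0,0,0,-1],[-0.05,0.28,0.1,0,0,0,-1],[-0.06,0.26,0.12,0,0,0,-1],[0,0,0,0,0,0,-1]]]}}

```text
clock: 13.3
position: [0.5162, -0.2079, 0.2091]
tool_rot: [3.14, -0.5, 1.48]
force: [-1.3, -5.1, -4.4]
grip_width: 0.0223
finger_force: 31.9
```

>>> {"name": "move_arm", "arguments": {"plan": [[[-0.03,0.1,0.06,0,0,0,-1],[-0.03,0.1,0.06,0,0,0,-1],[-0.03,0.1,0.06,0,0,0,-1],[0,0,0,0,0,0,-1],[0,0,0,0,0,0,-1],[0,0,0,0,0,0,-1],[0,0,0,0,0,0,-1],[0,0,0,0,0,0,-1],[0,0,0,0,0,0,-1],[0,0,0,0,0,0,-1]]]}}

```text
clock: 14.3
position: [0.5199, -0.2082, 0.2064]
tool_rot: [-3.14, -0.502, 1.479]
force: [-22.0, -4.0, 19.1]
grip_width: 0.0219
finger_force: 33.9
```

```bash
python3 - <<'E'
from h import *
e5,d5=ori(.5,-.093);e7,d7=ori(.785,-.056)
p=np.array([.520,-.2082,.2064]);
p2=p-.112*d5;print(p2)
p,e=rows(p2,e5,[.52,.05,.335],e5,16,.1)
G=np.array([.5338,.3005,.112]);
p,e=rows(p,e,G-.091*d7,e7,14,.1);print(p,d7)
E
```

```text
[ 0.5150135  -0.26166362  0.30468925]
max 0.9
[[0.9,-0.07,0.38,0.0,0.0,0.0,0.1],[0.9,-0.08,0.38,0.0,0.0,0.0,0.1],[0.89,-0.07,0.39,0.0,0.0,0.0,0.1],[0.9,-0.08,0.38,0.0,0.0,0.0,0.1],[0.9,-0.07,0.38,0.0,0.0,0.0,0.1],[0.9,-0.08,0.38,0.0,0.0,0.0,0.1],[0.89,-0.07,0.39,0.0,0.0,0.0,0.1],[0.9,-0.08,0.38,0.0,0.0,0.0,0.1],[0.9,-0.07,0.38,0.0,0.0,0.0,0.1],[0.9,-0.08,0.38,0.0,0.0,0.0,0.1]]
[[0.89,-0.07,0.39,0.0,0.0,0.0,0.1],[0.9,-0.08,0.38,0.0,0.0,0.0,0.1],[0.9,-0.07,0.38,0.0,0.0,0.0,0.1],[0.9,-0.08,0.38,0.0,0.0,0.0,0.1],[0.9,-0.07,0.39,0.0,0.0,0.0,0.1],[0.89,-0.08,0.38,0.0,0.0,0.0,0.1]]
max 0.87
[[0.31,-0.03,0.82,0.02,0.19,-0.02,0.1],[0.3,-0.02,0.82,0.01,0.2,-0.02,0.1],[0.28,-0.02,0.83,0.02,0.19,-0.02,0.1],[0.26,-0.02,0.83,0.01,0.2,-0.02,0.1],[0.25,-0.02,0.84,0.02,0.19,-0.02,0.1],[0.23,-0.01,0.84,0.01,0.2,-0.02,0.1],[0.21,-0.02,0.85,0.02,0.19,-0.02,0.1],[0.19,-0.01,0.86,0.01,0.19,-0.02,0.1],[0.18,-0.01,0.85,0.02,0.2,-0.02,0.1],[0.16,-0.01,0.86,0.01,0.19,-0.02,0.1]]
[[0.14,-0.01,0.87,0.02,0.2,-0.02,0.1],[0.12,0.0,0.86,0.01,0.19,-0.02,0.1],[0.11,-0.01,0.87,0.02,0.2,-0.02,0.1],[0.09,0.0,0.87,0.01,0.19,-0.02,0.1]]
[0.53015937 0.23630476 0.17637939] [ 0.03956153  0.70571717 -0.70738827]
```

>>> {"name": "move_arm", "arguments": {"plan": [[[0.02,-0.1,-0.05,0,0,0,-1],[0,0,0,0,0,0,-0.4],[0,0,0,0,0,0,0],[0,0,0,0,0,0,0.3],[0,0,0,0,0,0,0.3],[0,0,-0.8,0,0,0,0.3],[0,0,-1,0,0,0,0.3],[0,0,-1,0,0,0,0.3],[0,0,-1,0,0,0,0.3],[0,0,-1,0,0,0,0.3]]]}}

```text
clock: 15.3
position: [0.5157, -0.2536, 0.2904]
tool_rot: [3.141, -0.501, 1.48]
force: [0.4, 0.4, -0.3]
grip_width: 0.0554
finger_force: 0.0
```

>>> {"name": "move_arm", "arguments": {"plan": [[[0.9,-0.07,0.38,0,0,0,0.1],[0.9,-0.08,0.38,0,0,0,0.1],[0.89,-0.07,0.39,0,0,0,0.1],[0.9,-0.08,0.38,0,0,0,0.1],[0.9,-0.07,0.38,0,0,0,0.1],[0.9,-0.08,0.38,0,0,0,0.1],[0.89,-0.07,0.39,0,0,0,0.1],[0.9,-0.08,0.38,0,0,0,0.1],[0.9,-0.07,0.38,0,0,0,0.1],[0.9,-0.08,0.38,0,0,0,0.1]]]}}

```text
clock: 16.3
position: [0.5184, -0.0577, 0.309]
tool_rot: [3.141, -0.501, 1.48]
force: [0.2, -0.3, -0.1]
grip_width: 0.0467
finger_force: 0.0
```

>>> {"name": "move_arm", "arguments": {"plan": [[[0.89,-0.07,0.39,0,0,0,0.1],[0.9,-0.08,0.38,0,0,0,0.1],[0.9,-0.07,0.38,0,0,0,0.1],[0.9,-0.08,0.38,0,0,0,0.1],[0.9,-0.07,0.39,0,0,0,0.1],[0.89,-0.08,0.38,0,0,0,0.1],[0.31,-0.03,0.82,0.02,0.19,-0.02,0.1],[0.3,-0.02,0.82,0.01,0.2,-0.02,0.1],[0.28,-0.02,0.83,0.02,0.19,-0.02,0.1],[0.26,-0.02,0.83,0.01,0.2,-0.02,0.1]]]}}

```text
clock: 17.3
position: [0.523, 0.1121, 0.2746]
tool_rot: [-3.141, -0.583, 1.49]
force: [0.3, -0.3, 0.2]
grip_width: 0.047
finger_force: 0.0
```

>>> {"name": "move_arm", "arguments": {"plan": [[[0.25,-0.02,0.84,0.02,0.19,-0.02,0.1],[0.23,-0.01,0.84,0.01,0.2,-0.02,0.1],[0.21,-0.02,0.85,0.02,0.19,-0.02,0.1],[0.19,-0.01,0.86,0.01,0.19,-0.02,0.1],[0.18,-0.01,0.85,0.02,0.2,-0.02,0.1],[0.16,-0.01,0.86,0.01,0.19,-0.02,0.1],[0.14,-0.01,0.87,0.02,0.2,-0.02,0.1],[0.12,0,0.86,0.01,0.19,-0.02,0.1],[0,0,0,0,0,0,0.1],[0,0,0,0,0,0,0.1]]]}}

```text
clock: 18.3
position: [0.5288, 0.2174, 0.1844]
tool_rot: [-3.141, -0.744, 1.51]
force: [0.8, 0.6, -0.2]
grip_width: 0.0473
finger_force: 0.0
```

```bash
python3 - <<'E'
from h import *
s=shot("w4");print(s["position"],s["tool_rot"],s["qpos"],s["clock"])
loadw("w4")
print(proj("w4",pose(block,[[0,0,.081],[0,0,.123],[.1,-.029,.06],[-.1,-.029,.06]]))/.64)
E
```

```text
[0.52879112 0.21744601 0.18440593] [-3.14075605 -0.74404953  1.5099282 ] [-0.2557734   0.55790511  0.20140428  2.00394838 -1.20381325  0.92318386
  0.78736986] 18.3
[[390.10400708 297.18997856]
 [390.03280005 264.13389848]
 [547.7297457  351.76917136]
 [232.77949447 353.36114521]]
```

View pics/w4.png

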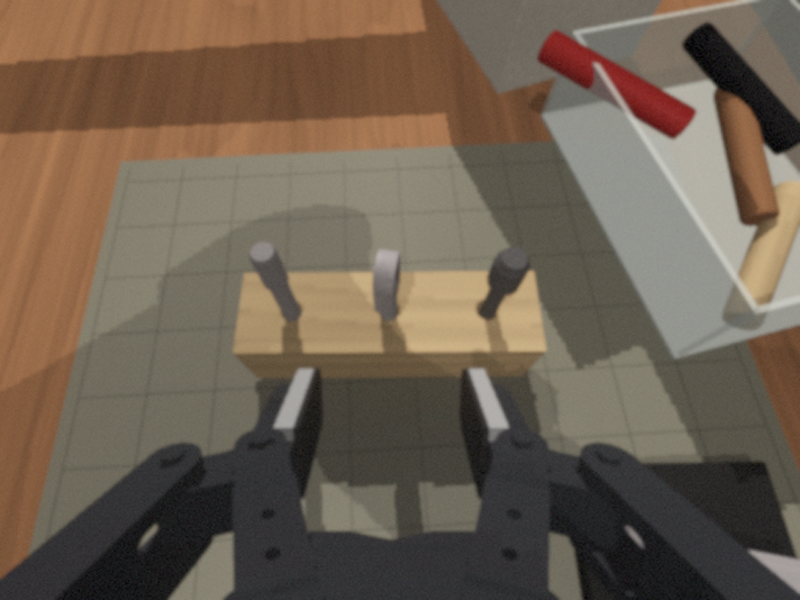

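```bash
python3 - <<'E'
from h import *
from workcell import observe
s=observe();e,d=ori(.5,-.056);G=np.array([.533,.3005,.112])
p,e1=rows(s["position"],s["tool_rot"],G-.06*d,e,6,.1)
p,e1=rows(p,e1,G+.019*d,e,8,.1);print(p)
E
```

```text
max 0.43
[[0.22,-0.01,0.43,0.0,-0.39,-0.01,0.1],[0.24,-0.01,0.42,0.01,-0.39,0.0,0.1],[0.25,0.0,0.42,0.0,-0.39,-0.01,0.1],[0.28,-0.01,0.4,0.01,-0.38,0.0,0.1],[0.28,-0.01,0.39,0.0,-0.39,-0.01,0.1],[0.31,0.0,0.37,0.01,-0.39,-0.01,0.1]]
max 0.5
[[0.0,0.0,0.49,0.0,0.0,0.0,0.1],[0.0,0.0,0.5,0.0,0.0,0.0,0.1],[0.0,0.0,0.49,0.0,0.0,0.0,0.1],[0.0,0.0,0.5,0.0,0.0,0.0,0.1],[0.0,0.0,0.49,0.0,0.0,0.0,0.1],[0.0,0.0,0.5,0.0,0.0,0.0,0.1],[0.0,0.0,0.49,0.0,0.0,0.0,0.1],[0.0,0.0,0.49,0.0,0.0,0.0,0.1]]
[0.53354671 0.30961518 0.09542981]
```

>>> {"name": "move_arm", "arguments": {"plan": [[[0.22,-0.01,0.43,0,-0.39,-0.01,0.1],[0.24,-0.01,0.42,0.01,-0.39,0,0.1],[0.25,0,0.42,0,-0.39,-0.01,0.1],[0.28,-0.01,0.4,0.01,-0.38,0,0.1],[0.28,-0.01,0.39,0,-0.39,-0.01,0.1],[0.31,0,0.37,0.01,-0.39,-0.01,0.1],[0,0,0.49,0,0,0,0.1],[0,0,0.5,0,0,0,0.1],[0,0,0.49,0,0,0,0.1],[0,0,0.5,0,0,0,0.1]]]}}

```text
clock: 19.35
position: [0.5323, 0.2909, 0.1286]
tool_rot: [-3.14, -0.501, 1.514]
force: [-0.0, -0.2, 0.2]
grip_width: 0.047
finger_force: 0.0
```

>>> {"name": "move_arm", "arguments": {"plan": [[[0,0,0.49,0,0,0,0.1],[0,0,0.5,0,0,0,0.1],[0,0,0.49,0,0,0,0.1],[0,0,0.49,0,0,0,0.1],[0,0,0,0,0,0,0.1],[0,0,0,0,0,0,-0.2],[0,0,0,0,0,0,-0.4],[0,0,0,0,0,0,-0.6],[0,0,0,0,0,0,-1],[0,0,0,0,0,0,-1]]], "grip_force": 60}}

```text
clock: 20.35
position: [0.5333, 0.3103, 0.0954]
tool_rot: [-3.142, -0.501, 1.516]
force: [-1.1, -1.5, 4.8]
grip_width: 0.0109
finger_force: 60.6
```

>>> {"name": "move_arm", "arguments": {"plan": [[[0,0,0,0,0,0,-1],[0,0,0,0,0,0,-1],[0,0,0,0,0,0,-1],[0,0,0,0,0,0,-1],[0,0,0,0,0,0,-1],[0,0,0,0,0,0,-1],[0,0,0,0,0,0,-1],[0,0,0,0,0,0,-1],[0,0,0,0,0,0,-1],[0,0,0,0,0,0,-1]]]}}

```text
clock: 21.35
position: [0.5333, 0.3103, 0.0954]
tool_rot: [-3.142, -0.501, 1.516]
force: [-1.3, -1.8, 5.4]
grip_width: 0.011
finger_force: 60.8
```

```bash
python3 - <<'E'
from h import *
from workcell import observe
s=observe();print(s)
e,d=ori(.5,-.056);p=np.array(s["position"])
q=rows(p,s["tool_rot"],p+[0,-.0,.075],s["tool_rot"],10,-1)
E
```

```text
{'clock': 21.35, 'qpos': array([-0.5349345 ,  0.66796582,  0.19925012,  1.94137293, -1.13910576,
        0.63715041,  0.53305703]), 'qd': array([ 6.02876088e-04, -6.86779639e-04, -1.08400765e-03,  9.84217456e-04,
        7.52162422e-05,  2.22000821e-05,  1.07482904e-03]), 'joint_efforts': array([-6.53335433e-01, -8.77331114e+01,  6.31501570e+00, -2.27227092e+01,
       -1.29394177e+00,  9.33039375e-01,  3.22407216e-02]), 'position': array([0.53331134, 0.31031458, 0.09535798]), 'tool_rot': array([-3.14151502, -0.50103378,  1.51578009]), 'force': array([-1.27651181, -1.77457735,  5.4412987 ]), 'moment': array([-0.30572503,  0.2452151 ,  0.09342548]), 'finger_force': 60.80400649487274, 'grip_width': 0.010999357609606238}
max 0.33
[[0.18,0.0,-0.33,0.0,0.0,0.0,-1],[0.18,0.0,-0.33,0.0,0.0,0.0,-1],[0.18,0.0,-0.33,0.0,0.0,0.0,-1],[0.18,0.0,-0.33,0.0,0.0,0.0,-1],[0.18,0.0,-0.32,0.0,0.0,0.0,-1],[0.18,0.0,-0.33,0.0,0.0,0.0,-1],[0.18,0.0,-0.33,0.0,0.0,0.0,-1],[0.18,0.0,-0.33,0.0,0.0,0.0,-1],[0.18,0.0,-0.33,0.0,0.0,0.0,-1],[0.18,0.0,-0.33,0.0,0.0,0.0,-1]]
```

```bash
cat >> h.py <<'E'
press=np.array([.4712,-.0757,-.093])
E
python3 - <<'E'
from h import *
from scipy.optimize import least_squares
P=np.array([(.5026,.0997),(.4451,.1141),(.4272,.1685),(.4639,.2133),(.5162,.2091),(.5199,.2064)])
print(least_squares(lambda c:np.hypot(*(P-c[:2]).T)-.06,[.48,.16]).x)
e0=[-3.1415,-.501,1.5158];p0=np.array([.5333,.3103,.0954+.075])
e,d=ori(.5-np.pi/2,-.093);M=pose(press,[0,.028,.232])[0];yh=pose([0,0,-.093],[0,1,0])[0];print(M,yh,d)
S=M+.147*yh+.019*d   # tip 50 mm out
p,e1=rows(p0,e0,S,e,20,-1);print(p,e1,e)
E
```

```text
[0.48606891 0.15736226]
[ 0.47380025 -0.047821    0.232     ] [0.092866   0.99567862 0.        ] [-0.08149758 -0.87379019 -0.47942554]
max 0.76
[[-0.44,-0.09,-0.39,0.01,-0.75,0.02,-1],[-0.48,-0.08,-0.36,0.0,-0.75,0.02,-1],[-0.49,-0.09,-0.32,0.01,-0.75,0.02,-1],[-0.53,-0.08,-0.27,0.0,-0.75,0.02,-1],[-0.54,-0.09,-0.24,0.01,-0.75,0.02,-1],[-0.56,-0.08,-0.19,0.0,-0.75,0.02,-1],[-0.57,-0.08,-0.15,0.01,-0.75,0.02,-1],[-0.59,-0.08,-0.1,0.0,-0.75,0.02,-1],[-0.59,-0.08,-0.06,0.01,-0.75,0.01,-1],[-0.59,-0.08,-0.01,0.01,-0.75,0.02,-1]]
[[-0.59,-0.08,0.04,0.0,-0.75,0.02,-1],[-0.59,-0.07,0.08,0.01,-0.75,0.02,-1],[-0.57,-0.08,0.13,0.0,-0.75,0.02,-1],[-0.57,-0.07,0.17,0.01,-0.76,0.02,-1],[-0.55,-0.07,0.22,0.0,-0.75,0.02,-1],[-0.54,-0.07,0.27,0.01,-0.75,0.02,-1],[-0.51,-0.07,0.3,0.01,-0.75,0.02,-1],[-0.48,-0.07,0.34,0.0,-0.75,0.02,-1],[-0.46,-0.07,0.38,0.01,-0.75,0.02,-1],[-0.43,-0.06,0.41,0.0,-0.75,0.02,-1]]
[0.48598188 0.08191103 0.22295938] [3.1409762  1.07105341 1.47739059] [3.14159265 1.07079633 1.47779633]
```

>>> {"name": "move_arm", "arguments": {"plan": [[[0.18,0,-0.33,0,0,0,-1],[0.18,0,-0.33,0,0,0,-1],[0.18,0,-0.33,0,0,0,-1],[0.18,0,-0.33,0,0,0,-1],[0.18,0,-0.32,0,0,0,-1],[0.18,0,-0.33,0,0,0,-1],[0.18,0,-0.33,0,0,0,-1],[0.18,0,-0.33,0,0,0,-1],[0.18,0,-0.33,0,0,0,-1],[0.18,0,-0.33,0,0,0,-1]]]}}

```text
clock: 22.35
position: [0.5331, 0.3103, 0.1706]
tool_rot: [-3.141, -0.501, 1.516]
force: [-0.6, -0.1, -1.3]
grip_width: 0.011
finger_force: 59.9
```

>>> {"name": "move_arm", "arguments": {"plan": [[[-0.44,-0.09,-0.39,0.01,-0.75,0.02,-1],[-0.48,-0.08,-0.36,0,-0.75,0.02,-1],[-0.49,-0.09,-0.32,0.01,-0.75,0.02,-1],[-0.53,-0.08,-0.27,0,-0.75,0.02,-1],[-0.54,-0.09,-0.24,0.01,-0.75,0.02,-1],[-0.56,-0.08,-0.19,0,-0.75,0.02,-1],[-0.57,-0.08,-0.15,0.01,-0.75,0.02,-1],[-0.59,-0.08,-0.1,0,-0.75,0.02,-1],[-0.59,-0.08,-0.06,0.01,-0.75,0.01,-1],[-0.59,-0.08,-0.01,0.01,-0.75,0.02,-1]]]}}

```text
clock: 23.35
position: [0.5094, 0.1959, 0.1971]
tool_rot: [-3.133, 0.288, 1.499]
force: [0.1, 0.1, -2.1]
grip_width: 0.0112
finger_force: 59.9
```

>>> {"name": "move_arm", "arguments": {"plan": [[[-0.59,-0.08,0.04,0,-0.75,0.02,-1],[-0.59,-0.07,0.08,0.01,-0.75,0.02,-1],[-0.57,-0.08,0.13,0,-0.75,0.02,-1],[-0.57,-0.07,0.17,0.01,-0.76,0.02,-1],[-0.55,-0.07,0.22,0,-0.75,0.02,-1],[-0.54,-0.07,0.27,0.01,-0.75,0.02,-1],[-0.51,-0.07,0.3,0.01,-0.75,0.02,-1],[-0.48,-0.07,0.34,0,-0.75,0.02,-1],[-0.46,-0.07,0.38,0.01,-0.75,0.02,-1],[-0.43,-0.06,0.41,0,-0.75,0.02,-1]]]}}

```text
clock: 24.35
position: [0.486, 0.0821, 0.223]
tool_rot: [3.14, 1.074, 1.477]
force: [-0.3, 0.5, -2.7]
grip_width: 0.011
finger_force: 60.0
```

```bash
python3 - <<'E'
from h import *
from workcell import observe,grab_frame
s=shot("w5");print(s["position"],s["tool_rot"],s["qpos"],s["clock"],s["force"])
f=grab_frame("scene");pickle.dump(f,open("scene.pkl","wb"));C["scene"]=cam("scene");loadw("w5")
d=Ro.from_euler('xyz',s["tool_rot"]).as_matrix()[:,2];yh=np.array([.0929,.9957,0])
G=s["position"]-.019*d;tip=G-.097*yh;M=pose(press,[0,.028,.232])[0]
pts=[tip,G,M,*pose(press,[[-.022,.028,.255],[.022,.028,.255],[-.015,.015,.267],[.015,.015,.267]])]
print(tip,G,M,"\nscene",proj("scene",pts).round(1).tolist(),"\nw5",proj("w5",pts).round(1).tolist())
c=proj("scene",[M])[0].astype(int);u,v=c-[40,45]
a=cv2.resize(f["color"][v:v+75,u:u+80,::-1],(400,375),interpolation=cv2.INTER_CUBIC);print("crop",u,v)
b=cv2.resize(pickle.load(open("w5.pkl","rb"))["color"][:,:,::-1],(400,300));b=cv2.copyMakeBorder(b,0,75,0,0,cv2.BORDER_CONSTANT)
cv2.imwrite("pics/ins.png",np.hstack([a,b]))
E
```

```text
[0.48597162 0.08209033 0.22299285] [3.13994896 1.0740069  1.47702509] [-1.28254818  1.04199613  0.97630538  1.734844    0.12091971  1.27861314
 -0.52623669] 24.35 [-0.2866945   0.51905995 -2.6813272 ]
[0.47849321 0.00214018 0.23204834] [0.48750451 0.09872308 0.23204834] [ 0.47380025 -0.047821    0.232     ] 
scene [[290.9, 152.2], [320.5, 176.1], [276.4, 140.4], [282.9, 129.7], [270.2, 139.7], [277.3, 125.2], [268.5, 132.0]] 
w5 [[250.0, 261.1], [250.1, 270.4], [250.0, 258.6], [226.9, 283.4], [273.1, 283.4], [234.8, 294.5], [265.2, 294.5]]
crop 236 95
```

View pics/ins.png

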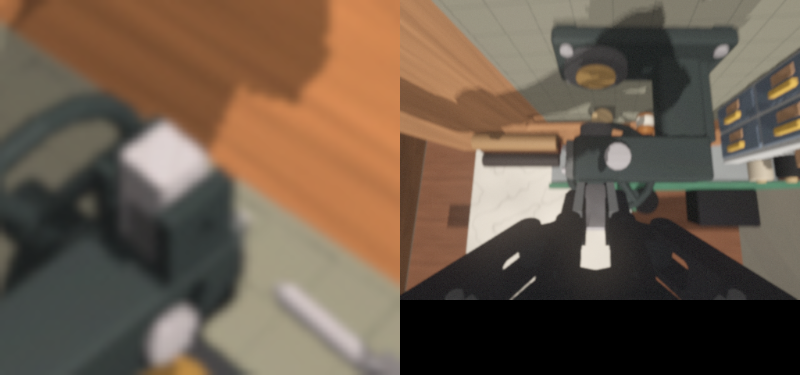

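```bash
python3 - <<'E'
from h import *
from workcell import observe
loadw("w5")
q=proj("w5",pose(press,[[-.06,.055,.028],[.19,.055,.028],[-.06,.055,0],[.19,.055,0]]))*400/512+[400,0];print(q.round(1).tolist())
s=observe();e,d=ori(.5-np.pi/2,-.093);M=pose(press,[0,.028,.232])[0];yh=np.array([.0929,.9957,0])
p,e1=rows(s["position"],s["tool_rot"],M+.098*yh+.019*d,e,5,-1)
p,e1=rows(p,e1,M+.072*yh+.019*d,e,5,-1)
E
```

```text
[[548.4, 40.2], [743.0, 40.0], [549.2, 21.1], [740.4, 20.8]]
max 0.43
[[-0.24,0.0,0.43,0.0,0.01,0.0,-1],[-0.25,0.01,0.42,0.0,0.01,0.01,-1],[-0.24,0.0,0.43,0.0,0.01,0.0,-1],[-0.24,0.01,0.42,0.0,0.0,0.0,-1],[-0.25,0.0,0.43,0.0,0.01,0.0,-1]]
max 0.23
[[-0.12,0.0,0.23,0.0,0.0,0.0,-1],[-0.13,0.0,0.23,0.0,0.0,0.0,-1],[-0.12,0.0,0.22,0.0,0.0,0.0,-1],[-0.13,0.0,0.23,0.0,0.0,0.0,-1],[-0.12,0.0,0.23,0.0,0.0,0.0,-1]]
```

>>> {"name": "move_arm", "arguments": {"plan": [[[-0.24,0,0.43,0,0.01,0,-1],[-0.25,0.01,0.42,0,0.01,0.01,-1],[-0.24,0,0.43,0,0.01,0,-1],[-0.24,0.01,0.42,0,0,0,-1],[-0.25,0,0.43,0,0.01,0,-1],[-0.12,0,0.23,0,0,0,-1],[-0.13,0,0.23,0,0,0,-1],[0,0,0,0,0,0,-1],[0,0,0,0,0,0,-1],[0,0,0,0,0,0,-1]]]}}

```text
clock: 25.45
position: [0.4809, 0.023, 0.2234]
tool_rot: [3.14, 1.067, 1.477]
force: [-0.1, 0.2, -0.7]
grip_width: 0.0112
finger_force: 60.0
```

>>> {"name": "move_arm", "arguments": {"plan": [[[-0.12,0,0.21,0,0,0,-1],[-0.12,0,0.21,0,0,0,-1],[-0.12,0,0.21,0,0,0,-1],[-0.12,0,0.21,0,0,0,-1],[0,0,0,0,0,0,-1],[0,0,0,0,0,0,-1],[0,0,0,0,0,0,-1],[0,0,0,0,0,0,-1],[0,0,0,0,0,0,-1],[0,0,0,0,0,0,-1]]]}}

```text
clock: 26.45
position: [0.479, 0.0034, 0.2238]
tool_rot: [3.14, 1.067, 1.476]
force: [-0.6, 0.6, -1.2]
grip_width: 0.0111
finger_force: 60.0
```

>>> {"name": "move_arm", "arguments": {"plan": [[[-0.12,0,0.21,0,0,0,-1],[-0.12,0,0.21,0,0,0,-1],[-0.12,0,0.21,0,0,0,-1],[-0.12,0,0.21,0,0,0,-1],[-0.12,0,0.21,0,0,0,-1],[-0.12,0,0.21,0,0,0,-1],[0,0,0,0,0,0,-1],[0,0,0,0,0,0,-1],[0,0,0,0,0,0,-1],[0,0,0,0,0,0,-1]]]}}

```text
clock: 27.45
position: [0.4763, -0.0253, 0.2242]
tool_rot: [3.14, 1.067, 1.476]
force: [-0.4, 0.7, -0.5]
grip_width: 0.0108
finger_force: 60.0
```

>>> {"name": "move_arm", "arguments": {"plan": [[[-0.06,0,0.1,0,0,0,-1],[-0.06,0,0.1,0,0,0,-1],[-0.06,0,0.1,0,0,0,-1],[-0.06,0,0.1,0,0,0,-1],[0,0,0,0,0,0,-1],[0,0,0,0,0,0,-1],[0,0,0,0,0,0,-1],[0,0,0,0,0,0,-1],[0,0,0,0,0,0,-1],[0,0,0,0,0,0,-1]]]}}

```text
clock: 28.45
position: [0.4756, -0.0336, 0.2244]
tool_rot: [3.14, 1.066, 1.477]
force: [-5.4, 19.8, 7.4]
grip_width: 0.011
finger_force: 63.0
```

>>> {"name": "move_arm", "arguments": {"plan": [[[0,0,0,0,0,0,-0.5],[0,0,0,0,0,0,-0.2],[0,0,0,0,0,0,0],[0,0,0,0,0,0,0],[0,0,0,0,0,0,0],[0,0,-0.3,0,0,0,0],[0,0,-0.6,0,0,0,0],[0,0,-1,0,0,0,0],[0,0,-1,0,0,0,0],[0,0,-1,0,0,0,0]]]}}

```text
clock: 29.45
position: [0.4818, 0.0348, 0.263]
tool_rot: [3.14, 1.067, 1.476]
force: [0.3, -0.8, -0.1]
grip_width: 0.043
finger_force: 0.0
```

>>> {"name": "move_arm", "arguments": {"plan": [[[0,0,-1,0,0,0,0],[0,0,-1,0,0,0,0],[0,0,-1,0,0,0,0],[0,0,0,0,0,0,0],[0,0,0,0,0,0,0],[0,0,0,0,0,0,0],[0,0,0,0,0,0,0],[0,0,0,0,0,0,0],[0,0,0,0,0,0,0],[0,0,0,0,0,0,0]]]}}

```text
clock: 30.45
position: [0.4865, 0.0854, 0.2912]
tool_rot: [3.14, 1.067, 1.476]
force: [-0.2, 0.0, 0.3]
grip_width: 0.0428
finger_force: 0.0
```

```bash
python3 - <<'E'
from h import *
from workcell import observe,grab_frame
s=observe();print(s["position"],s["force"])
M=pose(press,[0,.028,.232])[0];out=[]
for n in("scene","top"):
    f=grab_frame(n);c=proj(n,[M])[0].astype(int);u,v=c-[32,34]
    out.append(cv2.resize(f["color"][v:v+75,u:u+66,::-1],(396,450),interpolation=cv2.INTER_CUBIC))
    print(n,((proj(n,pose(press,[[0,.028,.232],[0,.07,.232],[0,-.038,.232],[0,.028,.255]]))-[u,v])*6).round().tolist())
cv2.imwrite("pics/end.png",np.hstack(out))
E
```

```text
[0.48653348 0.0854012  0.29115277] [-0.21225254  0.0303129   0.26696931]
scene [[194.0, 206.0], [267.0, 265.0], [84.0, 117.0], [196.0, 172.0]]
top [[196.0, 208.0], [99.0, 198.0], [349.0, 225.0], [196.0, 206.0]]
```

View pics/end.png

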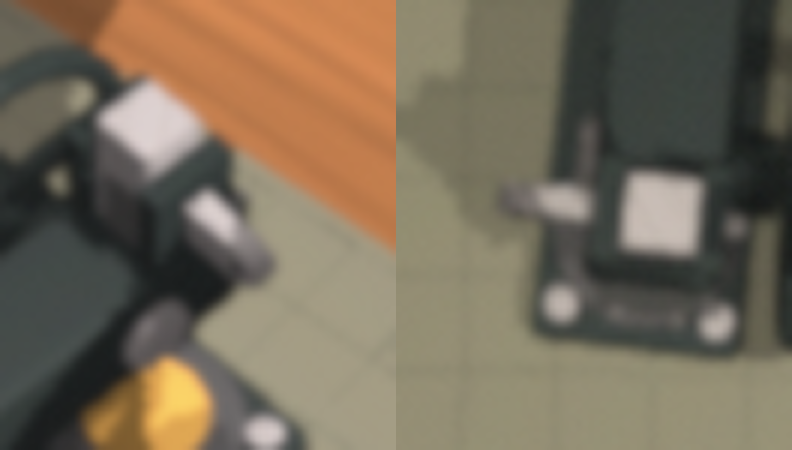

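```bash
python3 -c "
from workcell import job_done;print(job_done())"
```

```text
the job is handed in; nothing more can be done
None
```

The handwheel is wound until the ram reached its stop, the lock pin is pushed through both lugs and the ram until it met firm resistance at the expected depth, and the job is handed in at about 30.5 s. The last pictures show the pin's tip out the far side, and I did not disturb the other tools.

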